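# Shift the gate knob of the breathing-circuit changeover unit

## Task

Switch the breathing-circuit changeover unit over: push its black gate knob with the fingertips along the L-shaped slot, away from the orange mark up to the corner, then round the corner and along the other leg until it is fully home against the end of the slot beside the green mark. Only push the knob, never lift it, leave the vials and the pot around the unit standing where they are, and draw back clear of everything at the end.

Things in the scene. Friction and masses are not known exactly. Their poses are not given: they have to be found in the camera images.
- changeover_unit: Square box fixed to the worktop, 170x170 mm, blue sides, grey top plate at z = 50 mm, two blue hose ports sticking 28 mm out of its +x (far) face. Origin: centre of underside. L-shaped slot 13 mm wide in the plate: one leg along its own +x from slot_start to slot_corner, one along its own +y on to slot_end. Flat 14 mm discs mark the start (orange) and the end (green).
- gate_knob: Black round upright knob, yellow band, 34 mm diameter, 30 mm high, about 150 g, on the plate; about 1 N of friction, no spring, stays where left. Origin: on its axis at its underside (plate top). Its 10 mm pin runs in the slot with 1.5 mm play each side; a foot under the plate holds it in (12 mm vertical play; do not lift). Starts in the first leg, up to 27 mm from slot_start.
- slot_start (a point): Point on the plate's top, where the knob's axis is at the start of the slot (beside the orange mark): the knob's stop is 1.5 mm beyond it.
- slot_corner (a point): Point on the plate's top, on both centre lines of the slot, 80 mm from slot_start along the unit's +x. Pushed on along +x, the knob's axis stops 1.5 mm beyond it.
- slot_end (a point): Point on the plate's top, 80 mm from slot_corner along the unit's +y (beside the green mark). Against the end of the slot the knob's axis is 1.5 mm beyond it.
- vial_blue: Bystander: small upright glass vial with a blue cap, 23 mm diameter, 46 mm high, loose, on the worktop to the left of the unit. Origin: centre of its underside.
- specimen_pot: Bystander: white upright specimen pot, 47 mm diameter, 60 mm high, loose, on the worktop to the right of the unit. Origin: centre of its underside.
- vial_red: Bystander: small upright glass vial with a red cap, 18 mm diameter, 38 mm high, loose, on the worktop in front of the unit. Origin: centre of its underside.
Not all that is in view belongs to the job. What is shaped like the gate_knob but pink or red is not meant.

How it is judged:
By the outcome, as a careful person would: the job done as asked, in the order asked, and still so for the second after the job is handed in, with the robot touching nothing.
It also fails if it takes over 38 s, if anything falls off the work surface, if the arm or the gripper's body presses on something with over 40 N, if the wrist force passes 120 N, or if a joint passes its speed limit or range.

## Robot

A 7-joint arm with a two-finger parallel gripper is mounted at the origin on a cart in front of the work surface, level with it; the furniture and walls round the work are solid. World frame = base frame: x ahead of the robot, y to its left, z up, the work surface at z = 0. Lengths are in m, angles in rad, forces in N, time in s.
With the tool pointing down it reaches from about 0.425 to 0.95 m from the base axis. Payload 4.7 kg.
Tool frame: the origin (TCP) lies midway between the tips of the shut fingers; the grasp point (between the pads) lies 19 mm behind it; z points along the fingers, y is the line along which they close (so a half turn about z gives the same grasp; the last joint's range is limited). The gripper opens to 85 mm and grips with 20 to 120 N. Pads are 22 mm wide; open, the fingers measure 114 mm over their backs; the gripper's body (76 mm by 85 mm) begins 54 mm behind the grasp point. The pads swing forward as they close: fully open they stand 13 mm farther back than shut.
Start: joints at [1.22, 0.469, -0.049, 1.532, 0.024, 1.141, -0.082], TCP at [0.214, -0.64, 0.197] pointing down, gripper open.
Joint ranges: [-2.59, 2.59], [-0.33, 1.99], [-1.39, 1.29], [0.1, 2.45], [-1.04, 4.18], [0.21, 1.99], [-2.66, 2.66]. Speed limits (rad/s): [2.57, 2.57, 3.14, 3.14, 3.14, 3.14, 3.14].

## Interface

Orientations are given as a rotation vector (axis times angle).
In Python, from plant import move_ptp, servo_line, movej, command_gripper, dwell, ik, get_state, get_image, calibration, IKError, close_job gives the robot as it stands. Calls block until the motion is done:
- move_ptp(position, orientation): joint-space move of the TCP to a pose.
- servo_line(position, orientation=None, feed=0.15, until_force=None): straight line of the TCP; orientation=None keeps the orientation; feed is the mean speed in m/s. With until_force (N) it stops when the force on the tool has changed by that much, and returns True; else False.
- movej(angles): joint-space move.
- command_gripper(opening, effort=None): opening from 0.0 (shut) to 1.0 (fully open); effort is the grip in N (None keeps the last); returns when the fingers have stopped.
- dwell(seconds).
- ik(position, orientation): joint angles nearest the present ones, or None.
- get_state(): the state.
- get_image(name): name is "scene" or "top"; returns the picture (480x640x3 uint8, blue, green, red); there is no depth.
- calibration(name): a dict with "camera_matrix" (3x3 intrinsics, pixels), "T" (4x4, takes a point from camera to world coordinates). Camera axes: x right, y up, looking along -z (the intrinsics and any distortion apply to the point x, -y, -z); pixel columns grow to the right and rows downward; lengths in m; the calibration is good to about 2 mm. A picture is of the moment at which its call begins. calibration takes no time and is no camera call.
A pose or a line that the arm cannot do raises IKError and nothing moves.
- close_job(): hands the job in; it is judged then, once.
The state is a dict: "time_s": time; "joint_pos": joint angles; "joint_vel": joint speeds; "effort": joint torques, N m; "eef_pos": TCP position; "tcp_rot": TCP orientation; "force": force on the tool from outside, world axes, zero at the start; "torque": the same for the moment, N m; "grip_width": opening from 0.0 (shut) to 1.0 (fully open); "finger_force": force on a finger pad.
Only numpy, scipy, OpenCV 4.12 (cv2) and the standard library are available. Lean on these libraries where they do the work, as an engineer would, in place of code of your own. Each camera call takes 0.05 s, during which the arm holds its last target. There are 200 camera calls.

## Working session

There is one attempt and no reset: what is moved stays moved. The work goes in short steps, each a Python script; the robot and the scene stay as the last script left them, time stands still between calls to the robot, and variables do not carry over. Pictures are saved under pics/ and viewed, at most 10 in all, crops included, and the job is handed in when it is done.

```bash
mkdir -p pics; python3 - <<'E'
from plant import *
import cv2,numpy as np
for n in("scene","top"):
    cv2.imwrite(f"pics/{n}0.png",get_image(n)); c=calibration(n); print({k:np.round(np.array(v),4).tolist() if not isinstance(v,str) else v for k,v in c.items()})
s=get_state(); print(s["time_s"],s["tcp_rot"],s["force"])
E
```

```text
{'camera_matrix': [[466.3056, 0.0, 308.3807], [0.0, 466.3056, 243.8126], [0.0, 0.0, 1.0]], 'T': [[0.7912, 0.2558, -0.5554, 0.0832], [-0.6112, 0.359, -0.7054, -0.6582], [0.0189, 0.8976, 0.4404, 0.4568], [0.0, 0.0, 0.0, 1.0]]}
{'camera_matrix': [[620.1063, 0.0, 319.4424], [0.0, 620.1063, 238.7514], [0.0, 0.0, 1.0]], 'T': [[0.0099, 0.9804, -0.1967, 0.3006], [-0.9995, 0.0156, 0.0276, -0.0425], [0.0301, 0.1963, 0.9801, 1.2756], [0.0, 0.0, 0.0, 1.0]]}
0.1 [-3.09926760e+00 -5.03043663e-01  5.48922419e-04] [ 0.55499714  0.35404978 -0.39336047]
```

View pics/scene0.png

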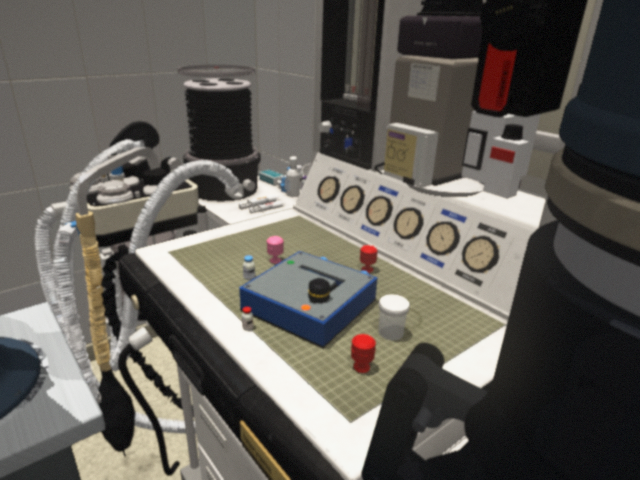

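View pics/top0.png

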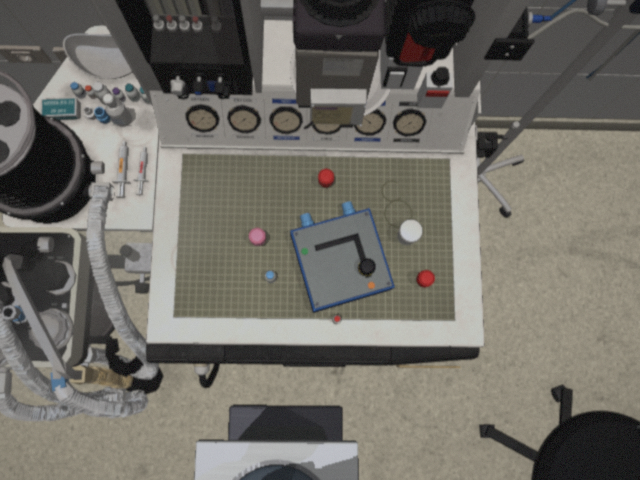

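The knob candidates in the top view are black (367,267), pink (258,236), red (326,177) and red (426,278). Only the black one has the yellow band and stands on the plate in the slot, next to the orange mark at (372,286). Green is at (305,252). I'll confirm with one crop and measure.

```bash
cat > h.py <<'E'
from plant import *
import cv2,numpy as np
def ray(n,uv,z):
    c=calibration(n);K=np.array(c["camera_matrix"]);T=np.array(c["T"])
    d=cv2.undistortPoints(np.array([[uv]],float),K,np.array(c.get("distortion",np.zeros(5)),float))[0,0]
    w=T[:3,:3]@[d[0],-d[1],-1]; o=T[:3,3]; return o+w*(z-o[2])/w[2]
def blobs(img,lo,hi,box,amin=8):
    x0,y0,x1,y1=box; m=cv2.inRange(cv2.cvtColor(img[y0:y1,x0:x1],cv2.COLOR_BGR2HSV),lo,hi)
    n,_,s,c=cv2.connectedComponentsWithStats(m)
    return [(s[i,4],c[i]+[x0,y0]) for i in range(1,n) if s[i,4]>=amin]
E
python3 - <<'E'
from h import *
print(calibration("top").keys())
im=cv2.imread("pics/top0.png"); box=(285,200,400,325)
for nm,lo,hi,z in(("orange",(5,120,100),(20,255,255),.05),("green",(45,80,50),(85,255,255),.05),("black",(0,0,0),(180,255,45),.05),("yellow",(22,90,60),(38,255,255),.065)):
    for a,c in blobs(im,lo,hi,box,5): print(nm,a,c.round(1),ray("top",c,z).round(4))
# top plate + sides outline
hsv=cv2.cvtColor(im,cv2.COLOR_BGR2HSV); m=cv2.inRange(hsv,(90,20,90),(125,110,200))*1
mm=np.zeros_like(m);mm[200:325,285:400]=m[200:325,285:400]
c=max(cv2.findContours(mm,0,2)[0],key=cv2.contourArea); r=cv2.minAreaRect(c); print(r,[ray("top",p,.05).round(4).tolist() for p in cv2.boxPoints(r)])
cv2.imwrite("pics/crop.png",cv2.resize(im[190:330,240:440],None,fx=4,fy=4,interpolation=cv2.INTER_CUBIC))
for nm,uv,z in(("vb",(270,276),.046),("pot",(411,231),.06),("vr",(337,319),.038),("red1",(426,278),.05),("red2",(326,177),.05),("pink",(258,236),.05)): print(nm,ray("top",uv,z).round(3))
E
```

```text
dict_keys(['camera_matrix', 'T'])
orange 31 [370.9 284.9] [ 0.4545 -0.1804  0.05  ]
green 29 [304.4 250.7] [ 0.5216 -0.0471  0.05  ]
black 274 [360.7 254.9] [ 0.5148 -0.1602  0.05  ]
black 11 [330.1 242.6] [ 0.5389 -0.0986  0.05  ]
black 10 [317.4 247.2] [ 0.5292 -0.0731  0.05  ]
((340.2917175292969, 252.92669677734375), (97.96385192871094, 83.37348937988281), 72.52522277832031) [[0.5869, -0.0085, 0.05], [0.6423, -0.1703, 0.05], [0.4507, -0.2281, 0.05], [0.399, -0.0702, 0.05]]
vb [0.47  0.021 0.046]
pot [ 0.563 -0.261  0.06 ]
vr [ 0.387 -0.114  0.038]
red1 [ 0.47  -0.291  0.05 ]
red2 [ 0.676 -0.089  0.05 ]
pink [0.55  0.047 0.05 ]
```

View pics/crop.png

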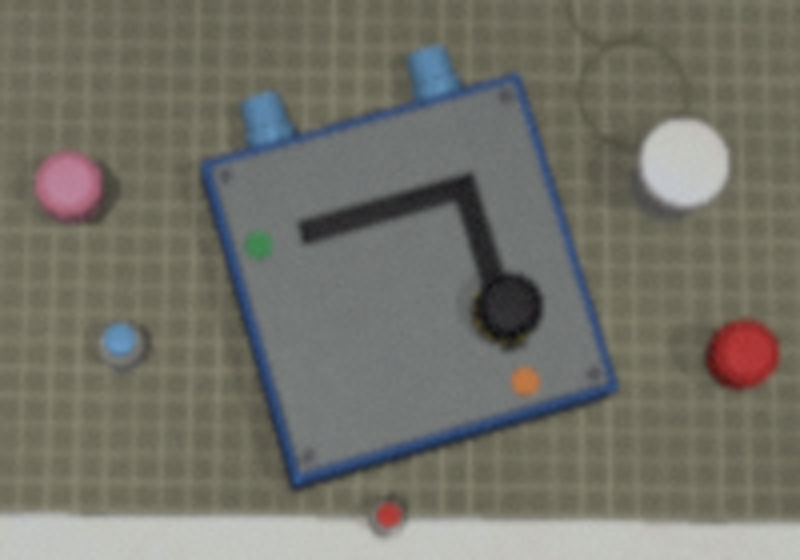

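The crop confirms it: the black knob is at crop (511,305), i.e. full-image (367.7,266.3). The plate corners and slot edges are sharp, and the slot corner is at crop ~(463,187). Now I'll work out the unit frame from the four plate corners and do leg 1.

```bash
cat >> h.py <<'E'
from scipy.spatial.transform import Rotation as R
px=lambda u,v,z=.05: ray("top",((u+.5)/4+240-.5,(v+.5)/4+190-.5),z)[:2]
TL,TR,BR,BL=[px(*p) for p in((209,163),(519,77),(614,385),(297,485))]
e=(TL-BL)/np.linalg.norm(TL-BL)+(TR-BR)/np.linalg.norm(TR-BR)
f=(TL-TR)/np.linalg.norm(TL-TR)+(BL-BR)/np.linalg.norm(BL-BR)
yaw=np.angle(complex(*e)+complex(f[1],-f[0]))
ex=np.array([np.cos(yaw),np.sin(yaw)]);ey=np.array([-ex[1],ex[0]])
C=(TL+TR+BR+BL)/4
corner=px(463,187); knob=px(511,305,.08)
rot=(R.from_euler("z",yaw)*R.from_euler("x",np.pi)).as_rotvec()
P=lambda p,z: [p[0],p[1],z]
loc=lambda p: np.array([(p-C)@ex,(p-C)@ey])
E
python3 - <<'E'
from h import *
print(np.degrees(yaw),C,[np.linalg.norm(a-b).round(4) for a,b in((TL,TR),(TR,BR),(BR,BL),(BL,TL))],rot)
for n,p in(("corner",corner),("knob",knob),("orange",px(525,380)),("green",px(258,244)),("slotend",px(302,232))): print(n,p.round(4),loc(p).round(4))
a=knob-.045*ex
for p in(P(a,.2),P(a,.064),P(corner-.03*ex,.064),P(corner-.045*ey,.12),P(corner-.045*ey,.064),P(corner+.07*ey,.064)): print(ik(p,rot) is not None)
E
```

```text
16.860298726279456 [ 0.50699655 -0.12297004] [np.float64(0.1642), np.float64(0.164), np.float64(0.1657), np.float64(0.168)] [3.10764877e+00 4.60568695e-01 2.82016989e-17]
corner [ 0.5526 -0.1496] [ 0.036  -0.0388]
knob [ 0.488  -0.1704] [-0.032  -0.0399]
orange [ 0.455  -0.1804] [-0.0664 -0.0399]
green [ 0.5218 -0.0465] [0.0363 0.0689]
slotend [ 0.5283 -0.0685] [0.0361 0.046 ]
True
True
True
True
True
True
```

```bash
python3 - <<'E'
from h import *
command_gripper(0.0,40)
a=corner-loc(corner)[0]*ex+loc(knob)[0]*ex-.043*ex
move_ptp(P(a,.16),rot)
servo_line(P(a,.061),rot,feed=.12)
print(get_state()["time_s"])
r=servo_line(P(corner-.045*ex,.061),rot,feed=.06,until_force=15)
s=get_state();print(r,s["force"],loc(s["eef_pos"][:2]))
if not r:
    r=servo_line(P(corner-.012*ex,.061),rot,feed=.03,until_force=7)
s=get_state();print(r,s["time_s"],s["force"],loc(s["eef_pos"][:2]),s["eef_pos"])
b=s["eef_pos"][:2]-.02*ex
servo_line(P(b,.061),rot,feed=.1)
servo_line(P(b,.14),rot,feed=.2)
q=corner-.05*ey
move_ptp(P(q,.14),rot)
im=get_image("top"); cv2.imwrite("pics/t1.png",cv2.resize(im[190:330,240:440],None,fx=4,fy=4))
im=get_image("scene"); cv2.imwrite("pics/s1.png",cv2.resize(im[210:390,210:450],None,fx=3,fy=3))
print(get_state()["time_s"])
E
```

```text
3.7083
False [ 0.64416145 -0.53610934  0.50280605] [-0.00956458 -0.03884186]
False 6.2083 [ 0.74105626 -0.50469851 -0.52960902] [ 0.0236824  -0.03879302] [ 0.54091245 -0.15322672  0.06098143]
7.55
```

View pics/s1.png

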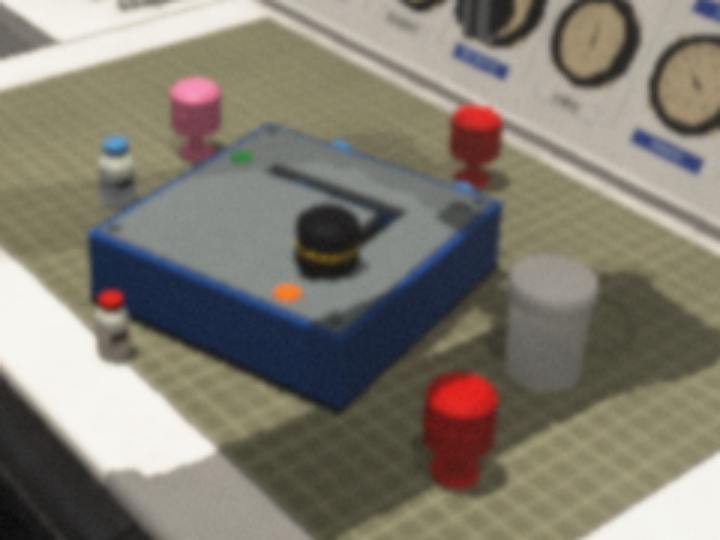

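View pics/t1.png

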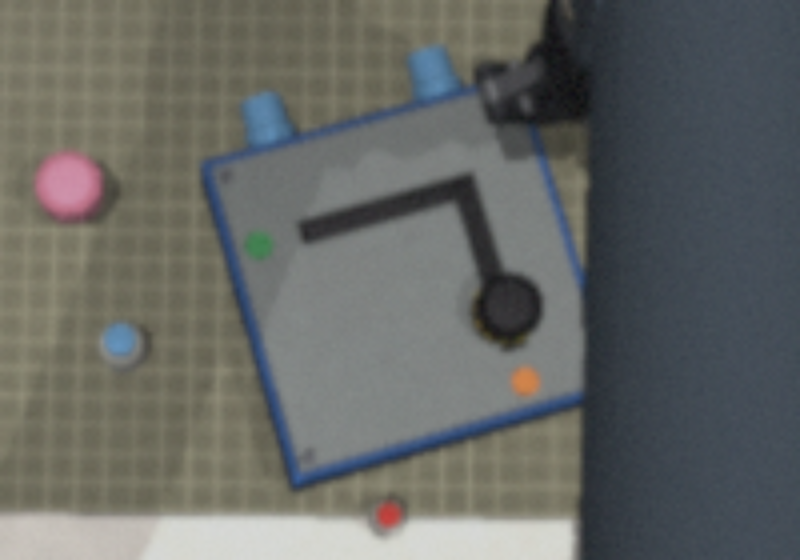

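The knob didn't move: it is still at crop (511,305), and no contact force was felt. I need to see where the tip really is, so I'll take full pictures.

```bash
python3 - <<'E'
from h import *
a=get_image("scene");b=get_image("top")
cv2.imwrite("pics/both.png",np.vstack([cv2.resize(a,(400,300)),cv2.resize(b,(400,300))]) if 0 else np.hstack([a[60:460,200:600],b[100:500-20,250:650]][:1]+[cv2.copyMakeBorder(b[100:480,250:640],0,20,0,10,0)]))
s=get_state();print(s["eef_pos"],s["tcp_rot"],s["grip_width"],s["joint_pos"],s["time_s"])
for n in("scene","top"):
    c=calibration(n);T=np.linalg.inv(c["T"]);p=T[:3,:3]@s["eef_pos"]+T[:3,3];K=np.array(c["camera_matrix"]);q=K@[p[0],-p[1],-p[2]];print(n,q[:2]/q[2])
E
```

```text
[ 0.56614202 -0.19638311  0.13916668] [-3.10621295e+00 -4.62484475e-01  2.86671779e-03] 0.003261751245113742 [ 0.50920737  0.42440222 -0.32436268  1.7670321   0.15840214  0.97787724
 -1.15260962] 7.65
scene [368.0234921  241.10544973]
top [384.19119682 220.30188812]
```

View pics/both.png

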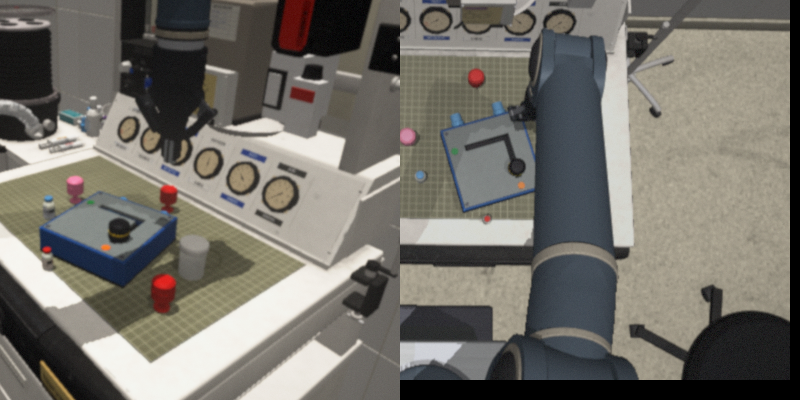

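In the scene view the tip shows at about (372,220), but its reported pose projects to (368,241). That puts it roughly 30 mm too high. I'll check this in an enlarged crop.

```bash
python3 - <<'E'
from h import *
a=get_image("scene")[130:290,290:450].copy()
a=cv2.resize(a,None,fx=3.75,fy=3.75,interpolation=cv2.INTER_CUBIC)
cv2.imwrite("pics/tip.png",cv2.convertScaleAbs(a,alpha=1.6,beta=10))
E
```

```text
(no output)
```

View pics/tip.png

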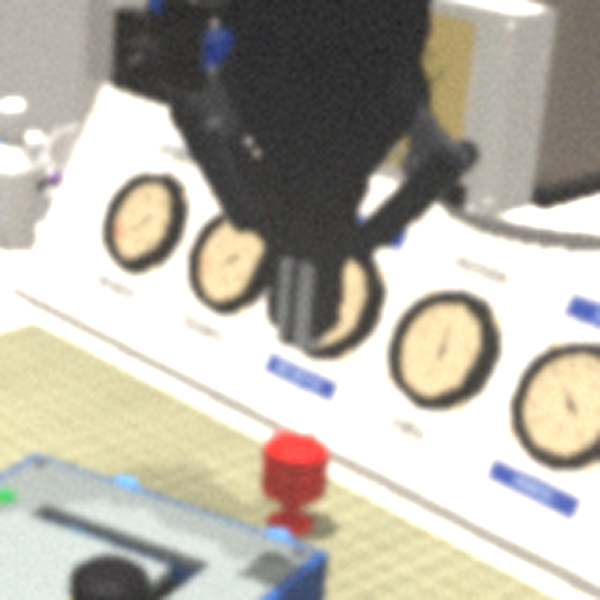

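```bash
python3 - <<'E'
from h import *
im=cv2.imread("pics/scene0.png")
for nm,lo,hi in(("orange",(5,120,100),(20,255,255)),("green",(45,80,50),(85,255,255))):
    for a,c in blobs(im,lo,hi,(240,240,380,345),8): print(nm,a,c.round(1),ray("scene",c,.05).round(4))
print("knob scene",ray("scene",(319,284.5),.08), "top",knob)
print("red1 scene",ray("scene",(363,341),.05),"red2",ray("scene",(369,252),.05))
E
```

```text
orange 39 [305.4 307.1] [ 0.4563 -0.1803  0.05  ]
orange 12 [354.1 337.1] [ 0.4661 -0.2807  0.05  ]
orange 9 [373.9 340. ] [ 0.484 -0.302  0.05 ]
green 21 [290.1 261.7] [ 0.5234 -0.0461  0.05  ]
knob scene [ 0.48380803 -0.17832101  0.08      ] top [ 0.48798832 -0.17042774]
red1 scene [ 0.47012186 -0.29455265  0.05      ] red2 [ 0.66932034 -0.10268864  0.05      ]
```

The cameras agree with each other to about 2 mm, so the tool tip really is offset from the reported TCP. I'll do a guarded touch-down on a free patch of plate to get its height, then use the scene view there for its x and y.

```bash
python3 - <<'E'
from h import *
p=C-.02*ex+.02*ey
move_ptp(P(p,.12),rot)
servo_line(P(p,.062),rot,feed=.12)
r=servo_line(P(p,.012),rot,feed=.03,until_force=5)
s=get_state();print(r,s["force"],s["eef_pos"],p,s["time_s"])
a=get_image("scene")
a=a[200:330,230:390];cv2.imwrite("pics/touch.png",cv2.convertScaleAbs(cv2.resize(a,None,fx=4,fy=4,interpolation=cv2.INTER_CUBIC),alpha=1.5))
servo_line(P(p,s["eef_pos"][2]+.003),rot,feed=.03)
E
```

```text
True [-0.33604852  0.50546992  4.78928453] [ 0.48197467 -0.1096322   0.01619214] [ 0.48205548 -0.10963053] 10.275
```

View pics/touch.png

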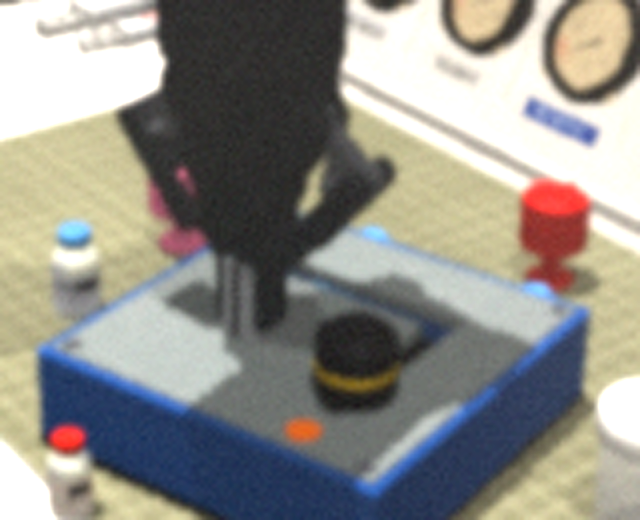

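```bash
python3 - <<'E'
from h import *
for uv in((220,335),(250,345),(283,325),(252,338)):
    w=ray("scene",(uv[0]/4+230,uv[1]/4+200),.05); print(uv,w.round(4),loc(w[:2]).round(4),"cmd",(-.02,.02))
E
```

```text
(220, 335) [ 0.4708 -0.1046  0.05  ] [-0.0293  0.0281] cmd (-0.02, 0.02)
(250, 345) [ 0.4763 -0.1185  0.05  ] [-0.0281  0.0131] cmd (-0.02, 0.02)
(283, 325) [ 0.4972 -0.1136  0.05  ] [-0.0066  0.0118] cmd (-0.02, 0.02)
(252, 338) [ 0.4803 -0.1145  0.05  ] [-0.0231  0.0159] cmd (-0.02, 0.02)
```

The tip's x and y are right: its footprint centre is at (-0.018,0.0205) against the commanded (-0.02,0.02). Only its height is off, 34 mm above the reported TCP. I'll correct z and redo leg 1.

```bash
cat >> h.py <<'E'
DZ=.0338
def tip(p,z): return P(p,z-DZ)
E
python3 - <<'E'
from h import *
p=C-.02*ex+.02*ey
servo_line(tip(p,.115),rot,feed=.2)
a=corner+(loc(knob)[0]-loc(corner)[0]-.043)*ex
move_ptp(tip(a,.115),rot)
servo_line(tip(a,.055),rot,feed=.1)
r=servo_line(tip(corner-.010*ex,.055),rot,feed=.045,until_force=8)
s=get_state();print(r,s["time_s"],s["force"],loc(s["eef_pos"][:2]),s["eef_pos"])
b=s["eef_pos"][:2]-.015*ex
servo_line(tip(b,.055),rot,feed=.1)
servo_line(tip(b,.115),rot,feed=.15)
im=get_image("scene"); cv2.imwrite("pics/s2.png",cv2.convertScaleAbs(cv2.resize(im[200:330,230:390],None,fx=4,fy=4),alpha=1.4))
print(get_state()["time_s"])
E
```

```text
True 13.9167 [-0.06731557  0.36794588  1.50211144] [ 0.0097182  -0.03846595] [ 0.52745365 -0.15696387  0.02063029]
14.8083
```

View pics/s2.png

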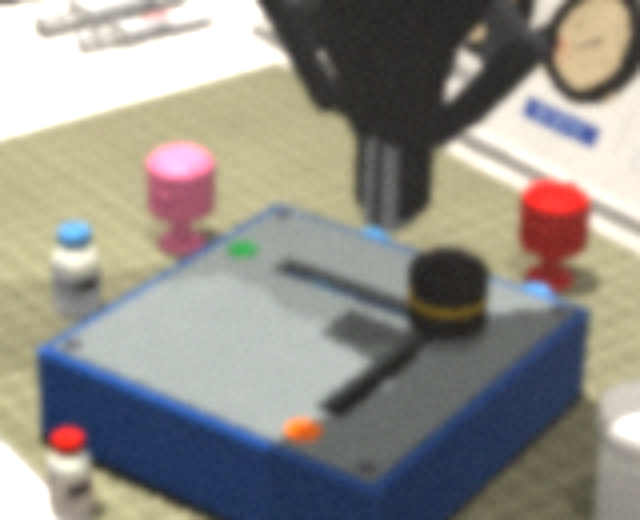

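The knob is at the corner (crop (448,290)), and the tip stopped at 0.0097, where about 0.0095 was predicted. Now leg 2.

```bash
python3 - <<'E'
from h import *
k=C+.0375*ex
st=lambda y: k+y*ey
move_ptp(tip(st(-.078),.115),rot)
servo_line(tip(st(-.078),.055),rot,feed=.1)
r=servo_line(tip(st(.028),.055),rot,feed=.045,until_force=8)
s=get_state();print(r,s["time_s"],s["force"],loc(s["eef_pos"][:2]),s["eef_pos"])
if r and loc(s["eef_pos"][:2])[1]>.005:
    r=servo_line(tip(st(loc(s["eef_pos"][:2])[1]+.006),.055),rot,feed=.02,until_force=12)
    s=get_state();print(r,s["force"],loc(s["eef_pos"][:2]))
b=s["eef_pos"][:2]-.02*ey
servo_line(tip(b,.055),rot,feed=.1)
servo_line(tip(b,.2),rot,feed=.2)
im=get_image("scene"); cv2.imwrite("pics/s3.png",cv2.convertScaleAbs(cv2.resize(im[200:330,230:390],None,fx=4,fy=4),alpha=1.4))
print(get_state()["time_s"])
E
```

```text
True 17.65 [ 0.507878   -2.53098922  0.95439866] [0.03755361 0.01041187] [ 0.53991607 -0.10211371  0.02140149]
True [-0.07581862 -2.19222326  0.58830559] [0.03762467 0.01061558]
19.275
```

View pics/s3.png

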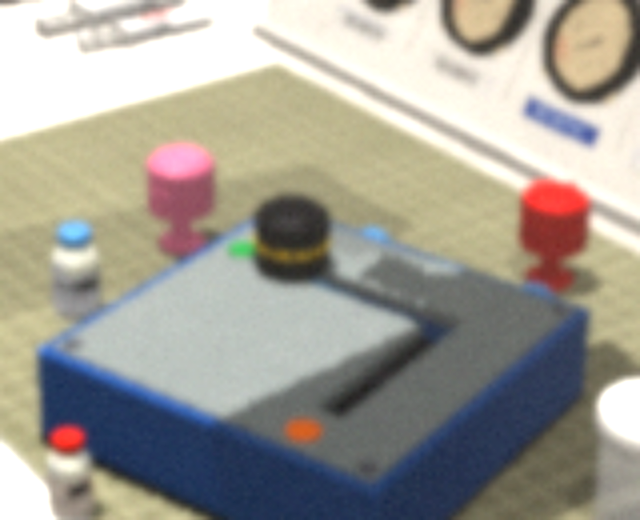

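The picture shows the knob beside the green mark (crop (292,237)), and the push ended on a hard stop: 12 N with 0.2 mm of travel. I'll draw back and check its position numerically from the top view.

```bash
python3 - <<'E'
from h import *
movej([1.22,0.469,-0.049,1.532,0.024,1.141,-0.082])
im=get_image("top"); cv2.imwrite("pics/t3.png",im)
def cen(im):
    g=cv2.GaussianBlur(im[225:285,285:400],(0,0),.7).max(2); m=cv2.morphologyEx((g<55).astype(np.uint8),cv2.MORPH_OPEN,cv2.getStructuringElement(2,(11,11)))
    n,_,s,c=cv2.connectedComponentsWithStats(m); i=1+np.argmax(s[1:,4]); return s[i,4],c[i]+[285,225]
for f in("pics/top0.png","pics/t3.png"):
    a,c=cen(cv2.imread(f)); print(f,a,c,loc(ray("top",c,.08)[:2]).round(4))
for (lo,hi,z) in (((0,120,80),(4,255,255),.04),((95,80,80),(115,255,255),.046)):
    for f in("top0","t3"): print(f,[(int(a),c.round(1).tolist()) for a,c in blobs(cv2.imread(f"pics/{f}.png"),lo,hi,(255,260,350,330),10)])
for f in("top0","t3"): print(f,[(int(a),c.round(1).tolist()) for a,c in blobs(cv2.imread(f"pics/{f}.png"),(0,0,170),(180,60,255),(395,212,428,250),50)])
s=get_state();print(s["time_s"],s["eef_pos"])
E
```

```text
pics/top0.png 200 [366.525 266.705] [-0.0331 -0.0378]
pics/t3.png 208 [317.34134615 244.84134615] [0.0351 0.0424]
top0 [(22, [336.9, 318.1])]
t3 [(22, [336.9, 318.1])]
top0 [(227, [317.2, 293.0]), (45, [269.3, 274.6])]
t3 [(231, [317.3, 293.0]), (46, [269.5, 274.5])]
top0 [(343, [410.8, 230.1])]
t3 [(340, [410.8, 230.2])]
21.5333 [ 0.21566259 -0.63966564  0.1973249 ]
```

The knob is at y = 0.042 in the unit's frame, where the end of the slot puts it at about 0.041 to 0.042, so it is home. The vials and the pot have not moved.

```bash
python3 -c "from plant import *; print(close_job())"
```

```text
the job is handed in; nothing more can be done
None
```

The job is handed in: the black knob was pushed round the corner and stopped hard against the slot end by the green mark. The vials and pot stand where they were, and the arm is back clear at its start pose (21.5 s of the 38 s). The tool tip sat 34 mm above its reported position, so my first push passed over the knob without touching it and I redid that leg.

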